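# Add a jar to the spice tray and set its bay switches

### The job

Stand the loose green-label spice jar upright on the floor of any empty bay of the wooden tray, in row with the other jars, without tipping any jar over. Set the white tabs on the red switch box to match the finished tray: tab fully on (tipped away from you, towards the green stripe) for every bay that holds a jar, fully off (towards you) for every empty bay; the leftmost tab belongs to the leftmost bay, and so on. Leave the two jars already in the tray in their bays, and everything else on the worktop where it is.

Things in the scene. Friction and masses are not known exactly. Their poses are not given: they have to be found in the camera images.
- spice_tray: Wooden spice tray, fixed, 66 x 310 mm, with a row of five square bays side by side (pitch 60 mm, each 56 x 56 mm inside). Origin: centre of its underside. Bay floor 8 mm above the worktop; walls and dividers 4 mm thick, their top edge 16 mm above the worktop. Its y axis runs along the row to the left seen from the robot, its x axis points away from the robot, z up.
- switch_box: Red plastic switch box, fixed, 76 x 172 mm, top face 55 mm above the worktop, with five small white toggle tabs in a row on top, one for each bay, in the same order as the bays (leftmost tab = leftmost bay). Origin: centre of its underside. Its y axis runs along the row of tabs to the left seen from the robot, its x axis points away from the robot, towards the side with the green stripe (the ON side).
- green_jar: Spice jar with red cap and green label that stands loose on the worktop at the start, 45 mm diameter (42 at the foot), 106 mm tall, about 0.11 kg. Origin: centre of its foot, z up along the jar.
- dark_jar_a: Spice jar with red cap and dark label, standing in one of the bays; 45 mm diameter (42 at the foot), 106 mm tall. Origin: centre of its foot.
- dark_jar_b: Second jar just like dark_jar_a, standing in another bay.
- salt: Salt shaker, 44 mm diameter, 90 mm tall; loose bystander. Origin: centre of its underside.
- green_mug: Green mug, 90 x 118 x 92 mm; loose bystander. Origin: centre of its underside.
- timer: Red and white kitchen timer, 64 mm diameter, 45 mm tall; loose bystander. Origin: centre of its underside.
- bay_1 (a point): Centre of the floor of the bay that is leftmost, seen from the robot; 8 mm above the worktop.
- bay_2 (a point): Centre of the floor of the bay that is second from the left, seen from the robot; 8 mm above the worktop.
- bay_3 (a point): Centre of the floor of the bay that is middle, seen from the robot; 8 mm above the worktop.
- bay_4 (a point): Centre of the floor of the bay that is second from the right, seen from the robot; 8 mm above the worktop.
- bay_5 (a point): Centre of the floor of the bay that is rightmost, seen from the robot; 8 mm above the worktop.
- switch_1 (a joint): Tilt of tab 1 (belongs to bay_1), rad: +0.42 = fully ON, tipped away from the robot towards the green stripe; -0.42 = fully OFF, tipped towards the robot; 0 = upright. Stiff hinge without spring: the tab stays where it is left, so it may start part-way and must be pushed over to its stop; this takes about 0.6 N at the tip, 1.5 N at 7 mm above the box top.
- switch_1_base (a point): Foot (hinge) of tab 1 at the box top, 55 mm above the worktop. The tab is 8 mm wide along the row, 6 mm thick, stands 18 mm above the box top and tips about the row direction, so its tip moves 15 mm from OFF to ON. Neighbouring tabs are 28 mm apart, centre to centre.
- switch_2 (a joint): Tilt of tab 2 (belongs to bay_2), rad: +0.42 = fully ON, tipped away from the robot towards the green stripe; -0.42 = fully OFF, tipped towards the robot; 0 = upright. Stiff hinge without spring: the tab stays where it is left, so it may start part-way and must be pushed over to its stop; this takes about 0.6 N at the tip, 1.5 N at 7 mm above the box top.
- switch_2_base (a point): Foot (hinge) of tab 2 at the box top, 55 mm above the worktop. The tab is 8 mm wide along the row, 6 mm thick, stands 18 mm above the box top and tips about the row direction, so its tip moves 15 mm from OFF to ON. Neighbouring tabs are 28 mm apart, centre to centre.
- switch_3 (a joint): Tilt of tab 3 (belongs to bay_3), rad: +0.42 = fully ON, tipped away from the robot towards the green stripe; -0.42 = fully OFF, tipped towards the robot; 0 = upright. Stiff hinge without spring: the tab stays where it is left, so it may start part-way and must be pushed over to its stop; this takes about 0.6 N at the tip, 1.5 N at 7 mm above the box top.
- switch_3_base (a point): Foot (hinge) of tab 3 at the box top, 55 mm above the worktop. The tab is 8 mm wide along the row, 6 mm thick, stands 18 mm above the box top and tips about the row direction, so its tip moves 15 mm from OFF to ON. Neighbouring tabs are 28 mm apart, centre to centre.
- switch_4 (a joint): Tilt of tab 4 (belongs to bay_4), rad: +0.42 = fully ON, tipped away from the robot towards the green stripe; -0.42 = fully OFF, tipped towards the robot; 0 = upright. Stiff hinge without spring: the tab stays where it is left, so it may start part-way and must be pushed over to its stop; this takes about 0.6 N at the tip, 1.5 N at 7 mm above the box top.
- switch_4_base (a point): Foot (hinge) of tab 4 at the box top, 55 mm above the worktop. The tab is 8 mm wide along the row, 6 mm thick, stands 18 mm above the box top and tips about the row direction, so its tip moves 15 mm from OFF to ON. Neighbouring tabs are 28 mm apart, centre to centre.
- switch_5 (a joint): Tilt of tab 5 (belongs to bay_5), rad: +0.42 = fully ON, tipped away from the robot towards the green stripe; -0.42 = fully OFF, tipped towards the robot; 0 = upright. Stiff hinge without spring: the tab stays where it is left, so it may start part-way and must be pushed over to its stop; this takes about 0.6 N at the tip, 1.5 N at 7 mm above the box top.
- switch_5_base (a point): Foot (hinge) of tab 5 at the box top, 55 mm above the worktop. The tab is 8 mm wide along the row, 6 mm thick, stands 18 mm above the box top and tips about the row direction, so its tip moves 15 mm from OFF to ON. Neighbouring tabs are 28 mm apart, centre to centre.
There are look-alikes about, which are no part of the job. Leave any yellow look-alike of the dark_jar_a alone. Leave any blue or turquoise look-alike of the dark_jar_b alone.

How it is judged:
At the end, for the whole second after the job is handed in: The green-label jar rests upright (0.1 rad) on a bay floor, within 14 mm of its centre; the dark-label jars stand upright within 20 mm of where they were; every tab whose bay holds a jar is on (over 0.3 rad), every other tab off (under -0.3 rad) ((horizontal distance between green_jar and bay_1 below 0.014 m or horizontal distance between green_jar and bay_2 below 0.014 m or horizontal distance between green_jar and bay_3 below 0.014 m or horizontal distance between green_jar and bay_4 below 0.014 m or horizontal distance between green_jar and bay_5 below 0.014 m) and height (world z) of green_jar between 0.004 and 0.012 m and angle between each of green_jar, dark_jar_a, dark_jar_b's own z axis and vertical below 0.1 rad and linear speed of green_jar below 0.03 m/s and distance of each of dark_jar_a, dark_jar_b from where it was at the start of the episode below 0.02 m and height (world z) of each of dark_jar_a, dark_jar_b below 0.012 m and ((horizontal distance between any of green_jar, dark_jar_a, dark_jar_b and bay_1 below 0.014 m and value of joint switch_1 above 0.3 rad) or (not (horizontal distance between any of green_jar, dark_jar_a, dark_jar_b and bay_1 below 0.014 m) and value of joint switch_1 below -0.3 rad)) and ((horizontal distance between any of green_jar, dark_jar_a, dark_jar_b and bay_2 below 0.014 m and value of joint switch_2 above 0.3 rad) or (not (horizontal distance between any of green_jar, dark_jar_a, dark_jar_b and bay_2 below 0.014 m) and value of joint switch_2 below -0.3 rad)) and ((horizontal distance between any of green_jar, dark_jar_a, dark_jar_b and bay_3 below 0.014 m and value of joint switch_3 above 0.3 rad) or (not (horizontal distance between any of green_jar, dark_jar_a, dark_jar_b and bay_3 below 0.014 m) and value of joint switch_3 below -0.3 rad)) and ((horizontal distance between any of green_jar, dark_jar_a, dark_jar_b and bay_4 below 0.014 m and value of joint switch_4 above 0.3 rad) or (not (horizontal distance between any of green_jar, dark_jar_a, dark_jar_b and bay_4 below 0.014 m) and value of joint switch_4 below -0.3 rad)) and ((horizontal distance between any of green_jar, dark_jar_a, dark_jar_b and bay_5 below 0.014 m and value of joint switch_5 above 0.3 rad) or (not (horizontal distance between any of green_jar, dark_jar_a, dark_jar_b and bay_5 below 0.014 m) and value of joint switch_5 below -0.3 rad))); the robot touches nothing.
It fails at once if a bystander on the worktop is pushed more than 30 mm away (distance of any of salt, green_mug, timer from where it was at the start of the episode above 0.03 m).
It fails at once if a jar is tipped over (angle between any of green_jar, dark_jar_a, dark_jar_b's own z axis and vertical above 0.9 rad).
It also fails if it takes over 72 s, if anything falls off the work surface, if the arm or the gripper's body presses on something with over 40 N, if the wrist force passes 120 N, or if a joint passes its speed limit or range.

### The arm

A 6-joint arm with a two-finger parallel gripper is mounted at the origin on a cart in front of the work surface, level with it; the furniture and walls round the work are solid. World frame = base frame: x ahead of the robot, y to its left, z up, the work surface at z = 0. Lengths are in m, angles in rad, forces in N, time in s.
With the tool pointing down it reaches from about 0.3 to 0.775 m from the base axis. Payload 14.6 kg.
Tool frame: the origin (TCP) lies on the mounting face of the last link; the fingertips stand 199 mm ahead of it and the grasp point (between the pads) lies 180 mm ahead of it (r.hold_point_z is the distance from the TCP to the grasp point, in m); z points along the fingers, y is the line along which they close (so a half turn about z gives the same grasp; the last joint's range is limited). The gripper opens to 94 mm and grips with 3 to 60 N. Pads are 16 mm wide; open, the fingers measure 119 mm over their backs; the gripper's body (75 mm by 177 mm) begins 78 mm behind the grasp point.
Start: joints at [-1.25, 0.3, 1.521, -0, 1.321, -0.067], TCP at [0.208, -0.509, 0.405] pointing down, gripper open.
Joint ranges: [-3.03, 3.03], [-0.79, 2.21], [0.23, 2.52], [-1.04, 4.18], [0, 3.07], [-2.55, 2.55]. Speed limits (rad/s): [2.22, 2.22, 2.57, 3.14, 3.14, 3.14].

### API

Orientations are given as a 3x3 rotation matrix whose columns are the frame's x, y, z axes.
In Python, from bench import r gives the robot as it stands. The module is installed in compiled form; this text tells all that it offers.
- The arm moves only by the shell command python3 -m crank 'ROWS'. ROWS is text: rows parted by semicolons, each of 7 numbers parted by spaces: the shift along the world's x, y, z in cm, then the turn, a rotation vector about the world's x, y, z in degrees, then the opening, from -1 (shut) to 1 (fully open). A call has 1 to 12 rows; each row is the pose to reach, as a shift and turn from the pose commanded when the call began; what a row does not reach only later rows make up. A row lasts 1/12 s, in which the tool goes at most 41.7 mm and 7.16 degrees, less where a joint would pass 70% of its speed; a pose out of reach is approached as far as the arm can. A call with a gripper value outside its range is refused whole. The fingers move at their own pace and stop on an object; the grip force is fixed at half the most. Time passes only in rows, so rows that repeat a pose let the fingers close. It gives the time, the measured TCP pose, the force, the opening and the grip force at its end, in the units of the state.
- r.state(): the state, without advancing time (a new reading comes with each control period).
- r.read_camera(name): name is "side" or "top" or "wrist"; returns a dict with "color" (480x640x3 uint8, red, green, blue), "vfov" (degrees; the focal length in pixels is half the picture's height over the tangent of half this angle, whatever the lens; pixels are square), "cx", "cy" (the principal point, pixels), "R" (3x3) and "t" (3): a world point X has camera coordinates R X + t. Camera axes: x right, y down, z forward; pixel columns grow to the right and rows downward; lengths in m; the calibration is good to about 2 mm. A picture is of the moment at which its call begins. There is no depth.
- r.sign_off(): hands the job in; it is judged then, once.
The state is a dict: "time": time; "joints": joint angles; "qvel": joint speeds; "tau": joint torques, N m; "ee_pos": TCP position; "tcp_rot": TCP orientation; "contact_force": force on the tool from outside, world axes, zero at the start; "moment": the same for the moment, N m; "opening": finger opening in m; "finger_force": force on a finger pad.
Only numpy, scipy, OpenCV 4.12 (cv2) and the standard library are available. Lean on these libraries where they do the work, as an engineer would, in place of code of your own. Each camera call takes 0.05 s, during which the arm holds its last target. There are 200 camera calls.

## Working session

There is one attempt and no reset: what is moved stays moved. The work goes in short steps, Python scripts to look and compute and a shell command to move; the robot and the scene stay as the last step left them, time stands still between calls to the robot, and variables do not carry over. Pictures are saved under pics/ and viewed, at most 12 in all, crops included, and the job is handed in when it is done.

```bash
mkdir -p pics
cat > h.py <<'E'
import numpy as np, cv2
from bench import r
def cam(n,f=None):
    c=r.read_camera(n)
    if f: cv2.imwrite('pics/'+f,c['color'][:,:,::-1])
    return c
def ray(c,u,v,z):
    f=240/np.tan(np.radians(c['vfov'])/2)
    R=np.array(c['R']);t=np.array(c['t'])
    d=R.T@np.array([(u-c['cx'])/f,(v-c['cy'])/f,1]);o=-R.T@t
    return o+d*(z-o[2])/d[2]
def proj(c,X):
    f=240/np.tan(np.radians(c['vfov'])/2)
    p=np.array(c['R'])@np.array(X)+np.array(c['t'])
    return p[:2]/p[2]*f+[c['cx'],c['cy']]
E
python3 - <<'E'
from h import *
for n in('top','side'):
    c=cam(n,n+'0.png'); print(n,c['vfov'],c['cx'],c['cy'],-np.array(c['R']).T@c['t'],np.round(c['R'],2).tolist())
s=r.state();print(s['ee_pos'],s['tcp_rot'],s['contact_force'],s['opening'],s['time'],r.hold_point_z)
E
```

```text
top 46.55371286823619 317.17825658821386 234.87393824937706 [0.25066954 0.10511027 1.37079042] [[0.08, -1.0, 0.0], [-0.97, -0.08, -0.21], [0.21, 0.01, -0.98]]
side 48.811829327333584 326.78675734768206 244.17376664270083 [ 0.33354475 -1.20680555  0.57827515] [[0.99, -0.15, 0.02], [-0.04, -0.36, -0.93], [0.14, 0.92, -0.36]]
[ 0.20795593 -0.50913662  0.40414111] [[ 9.25747816e-01  3.78141307e-01 -3.65188839e-04]
 [ 3.78141480e-01 -9.25747263e-01  1.01330886e-03]
 [ 4.51013699e-05 -1.07616152e-03 -9.99999420e-01]] [-0.35556411  0.1968352   0.14646899] 0.09402758759941489 0.1 0.1804
```

View pics/top0.png

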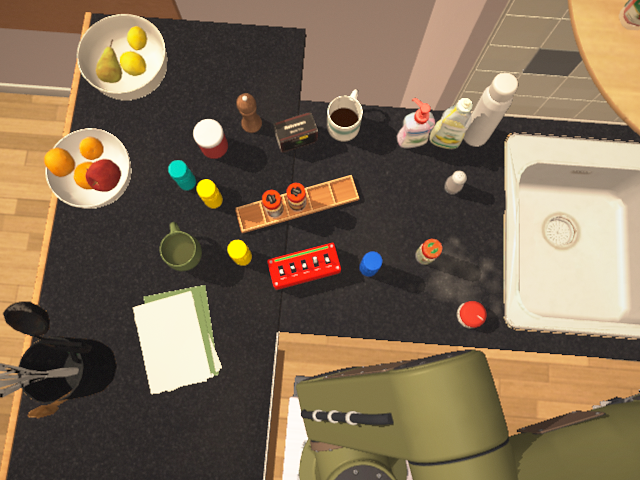

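View pics/side0.png

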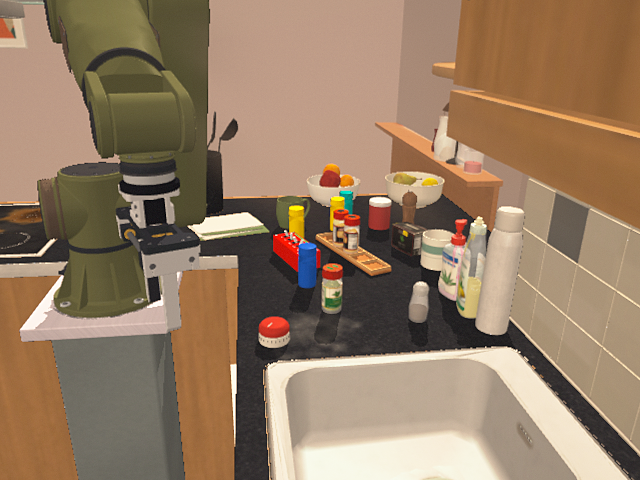

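Top view: the green-label jar stands at (430,250). Possible look-alikes are blue (371,264), yellow (240,252) and (209,194), turquoise (182,175), and the two tray jars (272,203) and (296,194). My choice is the one at (430,250), with a red cap and a green label (332,290 in the side view). I'll check it in a close crop.

Run:
```python
from h import *
a=cv2.imread('pics/top0.png');b=cv2.imread('pics/side0.png')
A=cv2.resize(a[170:300,228:448],None,fx=3.6,fy=3.6,interpolation=cv2.INTER_CUBIC)[:, :792]
cv2.imwrite('pics/c1.png',A)
B=cv2.resize(b[195:345,250:400],None,fx=4,fy=4,interpolation=cv2.INTER_CUBIC)
cv2.imwrite('pics/c2.png',B)
```

```text
(no output)
```

View pics/c1.png

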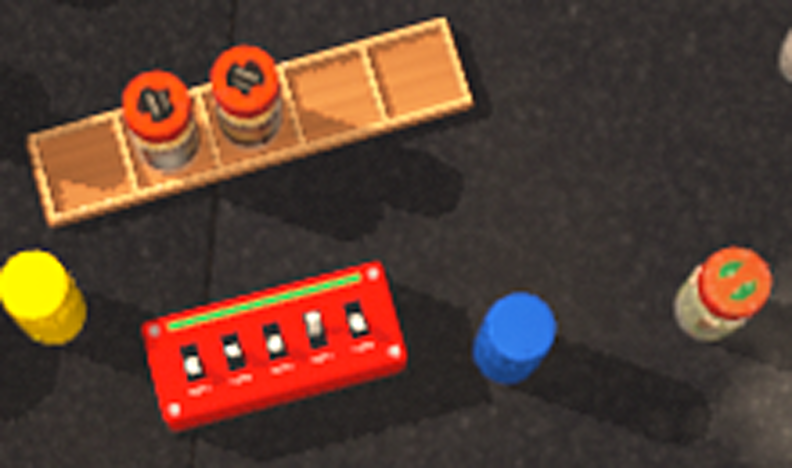

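View pics/c2.png

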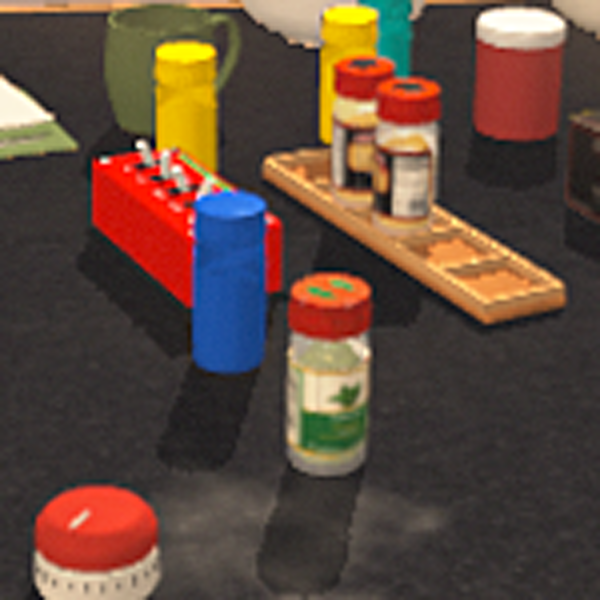

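Crop c1 shows the two dark jars in bays 2 and 3 (caps at 158,105 and 245,80), with bays 1, 4 and 5 empty. The tabs sit at (193,362), (233,352), (275,342), (316,328) and (357,321). c2 confirms the loose jar's green label and red cap. Next I turn these pixels into positions.

```bash
cat >> h.py <<'E'
def T(p,z,c): return ray(c,p[0]/3.6+228,p[1]/3.6+170,z)[:2]
E
python3 - <<'E'
from h import *
c=cam('top');s=cam('side')
print('jar top',T((735,283),.106,c),'side',ray(s,250+331/4,195+289/4,.106))
tr=np.array([T(p,.016,c) for p in [(30,137),(52,225),(470,105),(443,18)]]);print('tray',tr.round(4).tolist(),tr.mean(0))
d=(tr[0]+tr[1]-tr[2]-tr[3])/2;print('len',np.linalg.norm(d),np.linalg.norm(tr[0]-tr[1]),'yaw',np.degrees(np.arctan2(-d[0],d[1])))
yd=d/np.linalg.norm(d)
for k in range(5):print('bay',k+1,tr.mean(0)+yd*.06*(2-k))
print('darkcaps',T((158,105),.114,c),T((245,80),.114,c))
b=np.array([T(p,.055,c) for p in [(153,328),(175,409),(394,351),(373,272)]]);d=(b[0]+b[1]-b[2]-b[3])/2
print('box',b.mean(0),np.linalg.norm(d),np.linalg.norm(b[0]-b[1]),'yaw',np.degrees(np.arctan2(-d[0],d[1])))
yd=d/np.linalg.norm(d)
sl=np.array([T(p,.055,c) for p in [(193,362),(233,352),(275,341),(316,329),(357,321)]])
print('slots',sl.round(4).tolist(),np.linalg.norm(sl[0]-sl[4]))
for k in range(5):print('pred',b.mean(0)+yd*.028*(2-k))
st=r.state();print(np.degrees(np.arctan2(st['tcp_rot'][1][0],st['tcp_rot'][0][0])))
E
```

```text
jar top [ 0.51050857 -0.14405047] side [ 0.51409504 -0.14727491  0.106     ]
tray [[0.5937, 0.3319], [0.5325, 0.3099], [0.6411, 0.0276], [0.7032, 0.0507]] [0.61763981 0.18004158]
len 0.30214088511278253 0.06505730485239755 yaw 21.156870017920436
bay 1 [0.5743291  0.29195307]
bay 2 [0.59598445 0.23599733]
bay 3 [0.61763981 0.18004158]
bay 4 [0.63929517 0.12408583]
bay 5 [0.66095053 0.06813009]
darkcaps [0.59683042 0.23508407] [0.61810882 0.18027683]
box [0.45859614 0.14916136] 0.15018034916220757 0.056089859121357416 yaw 19.255049321096894
slots [[0.4395, 0.2013], [0.4483, 0.1756], [0.4578, 0.1485], [0.468, 0.122], [0.4755, 0.0953]] 0.11192847507456893
pred [0.44012881 0.20202872]
pred [0.44936247 0.17559504]
pred [0.45859614 0.14916136]
pred [0.46782981 0.12272768]
pred [0.47706348 0.096294  ]
22.219234092998658
```

The measurements agree: the tray comes out at 302 x 65 mm, the slots span 112 mm, and the dark caps sit on bays 2 and 3. The plan is green jar to bay 4, so tabs 2, 3 and 4 on and 1 and 5 off. First move is over the jar, turning 89° so the fingers close across the row.

```bash
python3 -m crank '30.4 36.4 0 0 0 45 1;30.4 36.4 0 0 0 45 1;30.4 36.4 0 0 0 45 1;30.4 36.4 0 0 0 45 1;30.4 36.4 0 0 0 45 1;30.4 36.4 0 0 0 45 1;30.4 36.4 0 0 0 89 1;30.4 36.4 0 0 0 89 1;30.4 36.4 0 0 0 89 1;30.4 36.4 0 0 0 89 1;30.4 36.4 0 0 0 89 1;30.4 36.4 0 0 0 89 1'
cat > st.py <<'E'
from h import *
import sys
s=r.state();R=np.array(s['tcp_rot'])
print('t',s['time'],'pos',np.round(s['ee_pos'],4),'yaw',np.degrees(np.arctan2(R[1,0],R[0,0])).round(2),'z',R[:,2].round(3),'F',np.round(s['contact_force'],1),'open',s['opening'],'ff',s['finger_force'],'j6',s['joints'][5])
E
python3 st.py
```

```text
time: 1.2
ee_pos: [0.514, -0.1416, 0.4045]
tcp_rot: [[-0.32, 0.947, 0.0], [0.947, 0.32, 0.001], [0.001, 0.0, -1.0]]
contact_force: [0.3, -0.1, -0.0]
opening: 0.094
finger_force: 0.0
t 1.2 pos [ 0.514  -0.1416  0.4045] yaw 108.68 z [ 0.     0.001 -1.   ] F [ 0.3 -0.1 -0. ] open 0.09395283122104858 ff 0.0 j6 -0.6636559417735316
```

```bash
python3 -m crank '0 0 -6 0 0 2.5 1;0 0 -6 0 0 2.5 1;0 0 -6 0 0 2.5 1;0 0 -6 0 0 2.5 1' >/dev/null; python3 st.py
python3 - <<'E'
from h import *
c=cam('wrist','w1.png')
print(proj(c,[.512,-.1455,.106]),-np.array(c['R']).T@c['t'])
E
```

```text
t 1.5333 pos [ 0.5121 -0.1452  0.3446] yaw 110.64 z [-0.001  0.    -1.   ] F [ 0.3 -1.   0.4] open 0.09415885936366422 ff 0.0 j6 -0.705357620847318
[319.75785224 260.01051471] [ 0.48544272 -0.07500791  0.32639638]
```

View pics/w1.png

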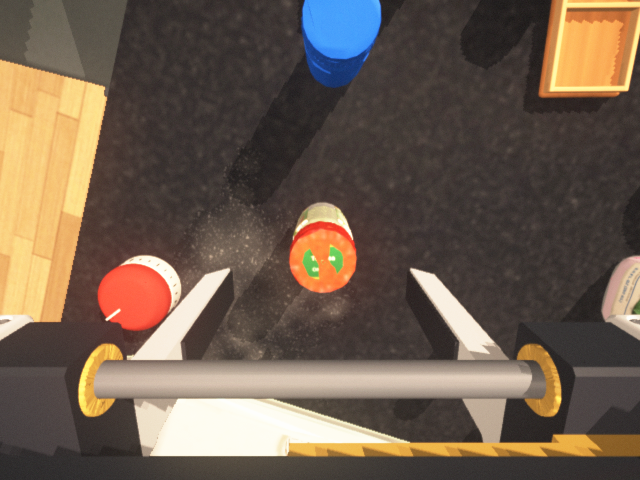

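The wrist view puts the cap centre at (323,260), against (320,260) predicted, and the fingers straddle it clear of the timer (135,295). I descend, grip and lift.

```bash
python3 -m crank '0 0 -4 0 0 0 1;0 0 -8 0 0 0 1;0 0 -10.5 0 0 0 1;0 0 -10.5 0 0 0 1;0 0 -10.5 0 0 0 -1;0 0 -10.5 0 0 0 -1;0 0 -10.5 0 0 0 -1;0 0 -10.5 0 0 0 -1;0 0 -10.5 0 0 0 -1;0 0 -10.5 0 0 0 -1;0 0 -10.5 0 0 0 -1;0 0 -10.5 0 0 0 -1'>/dev/null; python3 st.py
```

```text
t 2.5833 pos [ 0.512  -0.1451  0.2398] yaw 110.66 z [ 0. -0. -1.] F [-0.4  0.3 -0.4] open 0.04413001241421498 ff 22.402109132381156 j6 -0.7057046309413543
```

```bash
python3 -m crank '0 0 4 0 0 0 -1;0 0 8 0 0 0 -1;0 0 12 0 0 0 -1;1.5 3 14 0 0 0 -1;3 6 14 0 0 0 -1;4.5 9 14 0 0 0 -1;6 12 14 0 0 0 -1;7.5 15 14 0 0 0 -1;9 18 14 0 0 0 -1;10.5 21.5 14 0 0 0 -1;12 25 14 0 0 0 -1;12.7 26.9 14 0 0 0.5 -1'>/dev/null; python3 -m crank '0 0 0 0 0 0 -1;0 0 0 0 0 0 -1;0 0 0 0 0 0 -1' >/dev/null; python3 st.py;  python3 - <<'E'
from h import *
c=cam('wrist','w2.png')
for b in ([.6393,.1241,.008],[.6176,.18,.114],[.6609,.0681,.008]):print(proj(c,b))
E
```

```text
t 3.8333 pos [0.6389 0.1233 0.3793] yaw 111.14 z [-0.001 -0.    -1.   ] F [-0.2 -1.1  0.5] open 0.04411116722770046 ff 29.977940255776048 j6 -0.2345729244859033
[320.49344523 216.6489846 ]
[320.81913515 162.8069563 ]
[320.37860702 272.05771699]
```

View pics/w2.png

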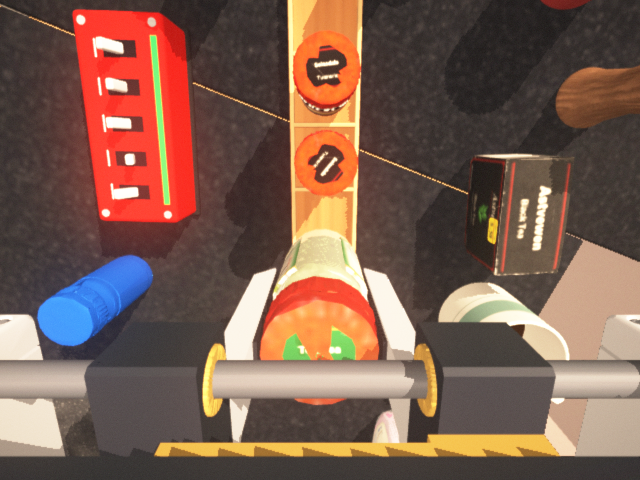

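Tray centreline is about u=326 in this wrist view and the tool centreline is 320, so I shift about 3.5 mm away from the robot. Along the row, the bay-3 cap (327,163) matches its prediction. The tabs look to be leaning towards the robot, except tab 4 (128,158), which is about upright. Lowering now.

```bash
python3 -m crank '0.35 0.2 -3 0 0 0 -1;0.35 0.2 -6 0 0 0 -1;0.35 0.2 -9 0 0 0 -1;0.35 0.2 -11 0 0 0 -1;0.35 0.2 -12 0 0 0 -1;0.35 0.2 -12.6 0 0 0 -1;0.35 0.2 -12.9 0 0 0 -1;0.35 0.2 -13.1 0 0 0 -1;0.35 0.2 -13.1 0 0 0 -1;0.35 0.2 -13.1 0 0 0 -1'>/dev/null; python3 st.py
```

```text
t 4.7167 pos [0.6426 0.1258 0.2498] yaw 111.16 z [ 0.002  0.    -1.   ] F [ 0.8 -0.1 -1. ] open 0.0436656759310936 ff 29.9778597895056 j6 -0.23186589297071133
```

```bash
python3 -m crank '0 0 0 0 0 0 -1;0 0 -.1 0 0 0 -1;0 0 -.1 0 0 0 -1;0 0 -.1 0 0 0 -1'>/dev/null; python3 st.py;  python3 - <<'E'
from h import *
cv2.imwrite('pics/s2.png',cv2.resize(cam('side')['color'][180:290,290:410,::-1],None,fx=5,fy=5,interpolation=cv2.INTER_CUBIC))
E
```

```text
t 5.05 pos [0.6425 0.1259 0.2478] yaw 111.16 z [ 0.  0. -1.] F [ 0.1  0.5 -0.1] open 0.043932821687774945 ff 29.97870066203177 j6 -0.23184418074328625
```

View pics/s2.png

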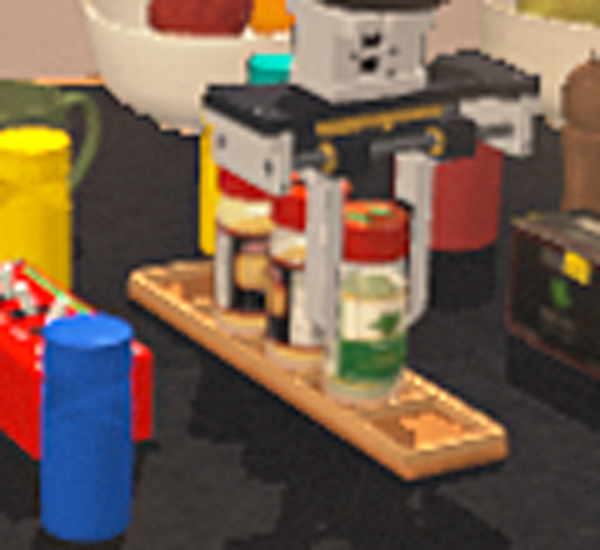

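The green jar is inside bay 4 (foot at 362,395), with the divider visible on its right and the neighbouring jars untouched. I release and lift straight up.

```bash
python3 -m crank '0 0 0 0 0 0 0.3;0 0 0 0 0 0 0.3;0 0 0 0 0 0 0.3;0 0 0 0 0 0 0.3;0 0 2 0 0 0 0.3;0 0 5 0 0 0 0.3;0 0 9 0 0 0 0.3;0 0 13 0 0 0 0.3;0 0 16 0 0 0 0.3;0 0 16 0 0 0 0.3'>/dev/null; python3 st.py;  python3 - <<'E'
from h import *
c=cam('top')
cv2.imwrite('pics/t2.png',cv2.resize(c['color'][170:300,228:448,::-1],None,fx=3.6,fy=3.6,interpolation=cv2.INTER_CUBIC))
E
```

```text
t 5.9333 pos [0.6423 0.1259 0.4153] yaw 111.17 z [ 0.01   0.001 -1.   ] F [ 0.  -0.5  0.6] open 0.061056885219867955 ff 0.0 j6 -0.23186629668707404
```

```bash
python3 -m crank '-23.1 .7 0 0 0 -46 0;-23.1 .7 0 0 0 -46 0;-23.1 .7 0 0 0 -46 0;-23.1 .7 0 0 0 -46 0;-23.1 .7 0 0 0 -46 0;-23.1 .7 0 0 0 -46 0;-23.1 .7 0 0 0 -92 0;-23.1 .7 0 0 0 -92 0;-23.1 .7 0 0 0 -92 0;-23.1 .7 -5.5 0 0 -92 0;-23.1 .7 -5.5 0 0 -92 0;-23.1 .7 -5.5 0 0 -92 0'>/dev/null;python3 st.py; python3 -m crank '0 0 0 0 0 -0.2 0;0 0 0 0 0 -0.2 0;0 0 0 0 0 -.2 0' >/dev/null; python3 st.py;  python3 - <<'E'
from h import *
c=cam('wrist','w3.png')
for k in range(5):
  b=np.array([.4586,.1492])+np.array([-.3256,.9455])*.028*(2-k);print(proj(c,[*b,.055]))
E
```

```text
t 6.9833 pos [0.4106 0.1326 0.3484] yaw 24.86 z [-0.007 -0.002 -1.   ] F [ 0.5  0.5 -0.2] open 0.047017996772902984 ff 0.0 j6 1.3643751907211354
t 7.2333 pos [0.4115 0.1328 0.3526] yaw 25.26 z [ 0.  0. -1.] F [0.2 0.9 0.6] open 0.04735694418748999 ff 0.0 j6 1.3574298641760598
[253.82283537 167.20740774]
[289.78139949 171.20415538]
[325.52374943 175.1768711 ]
[361.05182945 179.125771  ]
[396.36756057 183.05106859]
```

View pics/w3.png

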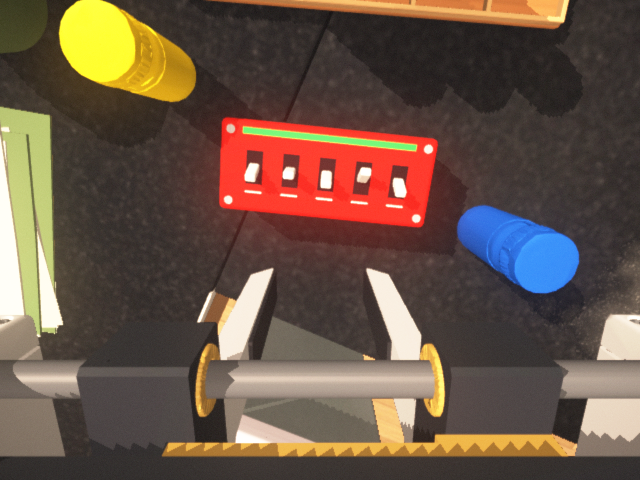

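The wrist view shows the box screws centred at (326,174), against (325.5,175) predicted, with a box yaw of about 19.2°. Tabs 1, 3 and 5 lean off, tab 2 is partly off, and tab 4 (364,175) is near upright. I'll push tabs 2 and 4 on together with the fingers about 47 mm apart, starting on the robot side.

```bash
python3 -m crank '2.5 .87 -3 0 0 -6.1 0;2.5 .87 -6 0 0 -6.1 0;2.5 .87 -8 0 0 -6.1 0;2.5 .87 -9.1 0 0 -6.1 0;2.5 .87 -9.1 0 0 -6.1 0;2.5 .87 -9.1 0 0 -6.1 0;2.5 .87 -9.1 0 0 -6.1 0'>/dev/null; python3 st.py
python3 - <<'E'
from h import *
a=cam('wrist')['color'];b=cam('side')['color']
A=cv2.resize(a[100:320,190:450,::-1],(520,440),interpolation=cv2.INTER_CUBIC)
B=cv2.resize(b[220:290,265:335,::-1],(280,280),interpolation=cv2.INTER_CUBIC)
C=np.zeros((440,800,3),np.uint8);C[:,:520]=A;C[:280,520:]=B
cv2.imwrite('pics/p1.png',C)
E
```

```text
t 7.8667 pos [0.4368 0.1416 0.2627] yaw 18.98 z [ 0.002  0.    -1.   ] F [-0.3 -0.2  0. ] open 0.04700676980499836 ff 0.0 j6 1.4732745022038916
```

View pics/p1.png

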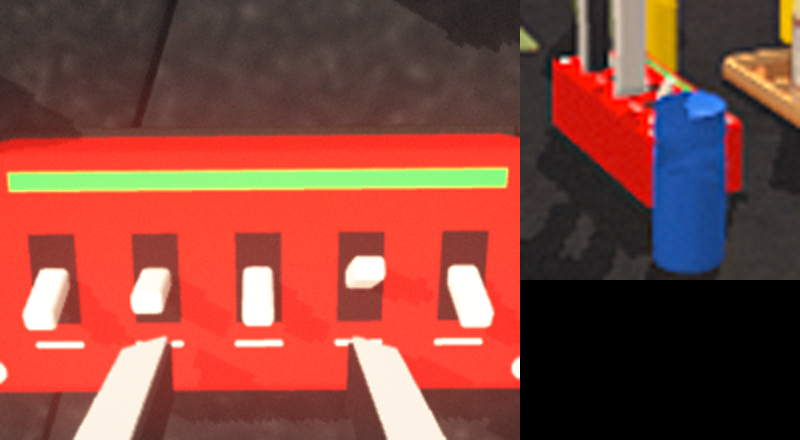

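Close view: the fingertips (150,340) and (370,340) line up behind tabs 2 (150,290) and 4 (365,270). Pushing along the box's x axis.

```bash
python3 -m crank '.4 .14 -.1 0 0 0 0;.8 .28 -.1 0 0 0 0;1.1 .38 -.1 0 0 0 0;1.3 .45 -.1 0 0 0 0;1.45 .5 -.1 0 0 0 0;1.6 .56 -.1 0 0 0 0;1.6 .56 -.1 0 0 0 0;1.6 .56 -.1 0 0 0 0'>/dev/null; python3 st.py
python3 - <<'E'
from h import *
a=cam('wrist')['color']
cv2.imwrite('pics/p2.png',a[100:320,190:450,::-1])
E
```

```text
t 8.6333 pos [0.452  0.147  0.2605] yaw 18.93 z [-0.004 -0.001 -1.   ] F [-11.1  -4.3  10.1] open 0.047017837974624443 ff 7.4171854175801855 j6 1.4779328629199364
```

View pics/p2.png

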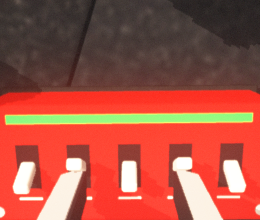

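Both tabs are at their stops: the push rose to 12 N, well above the 3 N needed to move them, and they lean to the stripe side at (75,165) and (182,163). I back off, close the fingers and push tab 3.

```bash
python3 -m crank '-.8 -.28 0 0 0 0 0;-1.6 -.56 0 0 0 0 0;-1.6 -.56 0 0 0 0 -1;-1.6 -.56 0 0 0 0 -1;-1.6 -.56 0 0 0 0 -1;-1.6 -.56 0 0 0 0 -1;-1.6 -.56 0 0 0 0 -1;-1.6 -.56 0 0 0 0 -1;-1.6 -.56 0 0 0 0 -1;-1.6 -.56 0 0 0 0 -1'>/dev/null; python3 st.py; python3 -m crank '.4 .14 0 0 0 0 -1;.8 .28 0 0 0 0 -1;1.1 .38 0 0 0 0 -1;1.3 .45 0 0 0 0 -1;1.45 .5 0 0 0 0 -1;1.6 .56 0 0 0 0 -1;1.6 .56 0 0 0 0 -1;1.6 .56 0 0 0 0 -1' >/dev/null; python3 st.py
```

```text
t 9.5167 pos [0.4365 0.1416 0.2606] yaw 18.92 z [-0.  0. -1.] F [ 0.3  0.2 -0.5] open 0.0007349232249966155 ff 0.0 j6 1.4743581313103422
t 10.1833 pos [0.452  0.147  0.2605] yaw 18.92 z [-0.003 -0.001 -1.   ] F [-10.7  -4.3   8.5] open 0.0004956303269751305 ff 6.849786263545784 j6 1.4780774192315447
```

Tab 3 is at its stop (11.5 N). For tabs 1 and 5 I lift, open fully and come down on the stripe side to push both towards the robot.

```bash
python3 -m crank '-.6 -.2 0 0 0 0 -1;-.6 -.2 4 0 0 0 -1;-.6 -.2 4 0 0 0 1;2.93 1.02 4 0 0 0 1;2.93 1.02 4 0 0 0 1;2.93 1.02 4 0 0 0 1;2.93 1.02 4 0 0 0 1;2.93 1.02 4 0 0 0 1;2.93 1.02 4 0 0 0 1;2.93 1.02 4 0 0 0 1;2.93 1.02 4 0 0 0 1;2.93 1.02 4 0 0 0 1'>/dev/null; python3 st.py; python3 -m crank '0 0 -2 0 0 0 1;0 0 -3.5 0 0 0 1;0 0 -4 0 0 0 1;0 0 -4 0 0 0 1;0 0 -4 0 0 0 1' >/dev/null; python3 st.py
```

```text
t 11.1833 pos [0.4817 0.1573 0.3008] yaw 18.92 z [ 0.  0. -1.] F [-0.1  0.3  0.3] open 0.06368993884586935 ff 0.0 j6 1.483970634267878
t 11.6 pos [0.4819 0.1574 0.2611] yaw 18.92 z [ 0.  0. -1.] F [-0.4 -0.5  0.7] open 0.09330954899936635 ff 0.0 j6 1.4839754074714895
```

```bash
python3 -m crank '-.4 -.14 0 0 0 0 1;-.8 -.28 0 0 0 0 1;-1.1 -.38 0 0 0 0 1;-1.3 -.45 0 0 0 0 1;-1.45 -.5 0 0 0 0 1;-1.6 -.56 0 0 0 0 1;-1.6 -.56 0 0 0 0 1;-1.6 -.56 0 0 0 0 1'>/dev/null; python3 st.py
```

```text
t 12.2667 pos [0.4661 0.1519 0.2612] yaw 18.93 z [ 0.003  0.001 -1.   ] F [ 4.7  3.2 -0.5] open 0.0941694212439347 ff 2.4405458819819614 j6 1.4805533398505417
```

```bash
python3 -m crank '-.1 -.03 0 0 0 0 1;-.1 -.03 0 0 0 0 1;-.1 -.03 0 0 0 0 1' >/dev/null; python3 st.py; python3 -m crank '.8 .28 0 0 0 0 1;1.6 .56 0 0 0 0 1;1.6 .56 4 0 0 0 1;1.6 .56 8 0 0 0 1;-4 -1.4 8 0 0 0 1;-7 -2.4 8 0 0 0 1;-7 -2.4 8 0 0 0 1;-7 -2.4 8 0 0 0 1;-7 -2.4 8 0 0 0 1' >/dev/null; python3 st.py
python3 - <<'E'
from h import *
a=cam('wrist')['color'];b=cam('top')['color']
A=cv2.resize(a[100:280,180:450,::-1],(540,360),interpolation=cv2.INTER_CUBIC)
B=cv2.resize(b[165:255,225:365,::-1],(373,240),interpolation=cv2.INTER_CUBIC)
C=np.zeros((600,540,3),np.uint8);C[:360]=A;C[360:,:373]=B
cv2.imwrite('pics/p3.png',C)
E
```

```text
t 12.5167 pos [0.4654 0.1518 0.2614] yaw 18.94 z [ 0.004  0.001 -1.   ] F [ 7.8  3.4 -0.6] open 0.09416194890956392 ff 3.8790720677934587 j6 1.4802945951494224
t 13.2667 pos [0.3956 0.1276 0.3412] yaw 18.91 z [ 0.001  0.    -1.   ] F [0.4 0.4 0.9] open 0.09355264677131432 ff 0.0 j6 1.4647082943580678
```

View pics/p3.png

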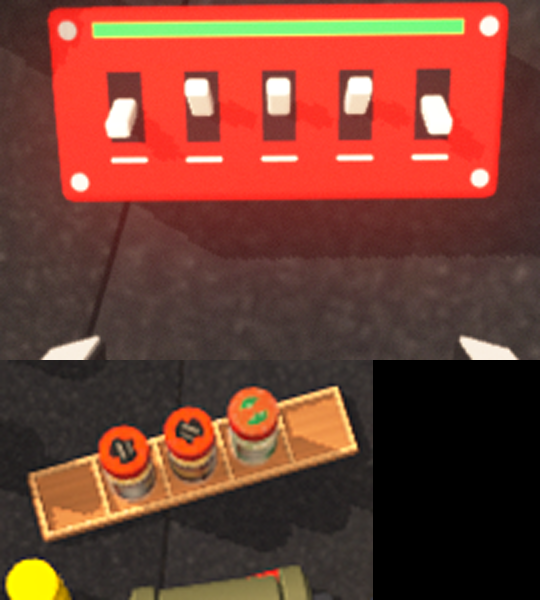

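All tabs look as intended: 1 and 5 are tipped towards the robot, 2, 3 and 4 towards the stripe. The green jar stands in bay 4 with its cap at (253,412). I'll put numbers on the tilts and the jar position.

Run:
```python
from h import *
c=cam('wrist');im=c['color'].astype(int)
m=((im.min(2)>150)).astype(np.uint8);m[:130]=0;m[175:]=0
n,l,s,ce=cv2.connectedComponentsWithStats(m)
for i in range(1,n):
    if s[i,4]>30 and 220<ce[i][0]<420:print('blob',s[i],ce[i])
ax=np.array([.9444,.3289]);ay=np.array([-.3289,.9444]);o=np.array([.4593,.1494])
for k in range(5):
  row=[]
  for a in(-.42,-.3,0,.3,.42):
    b=o+ay*.028*(2-k); P=[]
    for e in(-3,3):
     for w in (-4,4):
      for h in(0,18):
       dx=(h*np.sin(a)+e*np.cos(a))/1000;z=.055+(h*np.cos(a)-e*np.sin(a))/1000
       P.append(proj(c,[*(b+ax*dx+ay*w/1000),z]))
    P=np.array(P);row.append((P[:,1].min().round(1),P[:,1].max().round(1)))
  print(k+1,row)
t=cam('top')
g=ray(t,225+253/2.664,165+(412-360)/2.667,.114)[:2]
d=[ray(t,225+u/2.664,165+(v-360)/2.667,.114)[:2] for u,v in((124,452),(189,432))]
print(g,d,'spacing',np.linalg.norm(g-d[1]),np.linalg.norm(d[0]-d[1]))
```

```text
blob [313 139  12  19 205] [318.7902439 147.7902439]
blob [352 139  14  18 209] [358.5645933  147.33492823]
blob [272 140  14  18 196] [278.69897959 148.19387755]
blob [391 148  15  20 243] [397.81069959 157.46502058]
blob [233 150  15  19 216] [239.66203704 159.13425926]
1 [(np.float64(149.6), np.float64(168.9)), (np.float64(149.4), np.float64(166.2)), (np.float64(149.2), np.float64(158.7)), (np.float64(141.9), np.float64(157.5)), (np.float64(139.0), np.float64(157.3))]
2 [(np.float64(149.4), np.float64(168.7)), (np.float64(149.2), np.float64(166.0)), (np.float64(149.0), np.float64(158.5)), (np.float64(141.7), np.float64(157.3)), (np.float64(138.8), np.float64(157.1))]
3 [(np.float64(149.2), np.float64(168.5)), (np.float64(149.0), np.float64(165.8)), (np.float64(148.8), np.float64(158.3)), (np.float64(141.5), np.float64(157.1)), (np.float64(138.6), np.float64(156.9))]
4 [(np.float64(149.0), np.float64(168.3)), (np.float64(148.8), np.float64(165.6)), (np.float64(148.6), np.float64(158.1)), (np.float64(141.3), np.float64(156.9)), (np.float64(138.4), np.float64(156.7))]
5 [(np.float64(148.8), np.float64(168.1)), (np.float64(148.6), np.float64(165.5)), (np.float64(148.4), np.float64(157.9)), (np.float64(141.1), np.float64(156.7)), (np.float64(138.2), np.float64(156.6))]
[0.6413674 0.1258961] [array([0.59597371, 0.23580484]), array([0.618636  , 0.18058024])] spacing 0.05922053466694972 0.059693682237869396
```

All five tilts match their ±0.42 end stops: tabs 1 and 5 span v 148–169, tabs 2–4 span 139–158. The jar is 59 mm from its neighbour along the row and in line. The robot is clear of everything, so I hand in.

```bash
python3 -c "
from bench import r
print(r.sign_off())"
```

```text
the job is handed in; nothing more can be done
None
```

I handed the job in at about 13 s of the 72 s allowed, and no verdict came back: the green jar stands in bay 4, and in the last camera images tabs 2, 3 and 4 are fully on and tabs 1 and 5 fully off.

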